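# Find the hidden catch of the vendor's till and spring its drawer

### The arm

A 7-joint arm with a two-finger parallel gripper is mounted at the origin on the work surface. World frame = base frame: x ahead of the robot, y to its left, z up, the work surface at z = 0. Lengths are in mm, angles in rad, forces in N, time in s.
With the tool pointing down it reaches from about 400 to 875 mm from the base axis. Payload 4.4 kg.
Tool frame: the origin (TCP) lies on the centre line of the jaws, within the pads' length; the fingertips stand 25 mm ahead of it and the grasp point (between the pads) lies 6 mm ahead of it; z points along the fingers, x is the direction in which the jaws open and shut, and the axes are right-handed (so a half turn about z gives the same grasp; the last joint's range is limited). The gripper opens to 85 mm and grips with 20 to 120 N. Pads are 22 mm wide; open, the fingers measure 114 mm over their backs; the gripper's body (76 mm by 85 mm) begins 54 mm behind the grasp point. The pads swing forward as they close: fully open they stand 13 mm farther back than shut.
Start: joints at [1.139, 0.628, 0.038, 1.517, -0.027, 0.996, -0.02], TCP at [232.53, -606.999, 256.313] pointing down, gripper open.
Joint ranges: [-3.06, 3.06], [-0.37, 2.12], [-1.25, 1.32], [0.18, 2.47], [-1.1, 4.24], [0.23, 1.98], [-2.94, 2.94]. Speed limits (rad/s): [2.57, 2.57, 3.14, 3.14, 3.14, 3.14, 3.14].

### API

Orientations are given as [roll, pitch, yaw] about the fixed x, y, z axes, in that order (R = Rz(yaw) Ry(pitch) Rx(roll)).
In Python, from cell import ctrl, cams gives the robot as it stands. The module is installed in compiled form; this text tells all that it offers.
- The arm moves only by the tool step_arm, never from a script. Its arguments are lists of equal length, an entry for each row: "linear": the shift along the tool's x, y, z in mm, a list of three; "yaw": the turn about the tool's z in rad; "gripper": the opening, from -1 (shut) to 1 (fully open). A call has 1 to 8 rows; each row is the pose to reach, as a shift and turn from the pose commanded when the call began, along the tool's axes at that moment; what a row does not reach only later rows make up. A row lasts 1/12 s, in which the tool goes at most 41.7 mm and 7.16 degrees, less where a joint would pass 70% of its speed; a pose out of reach is approached as far as the arm can. A call with a gripper value outside its range is refused whole. The fingers move at their own pace and stop on an object; the grip force is fixed at half the most. Time passes only in rows, so rows that repeat a pose let the fingers close. It gives the time, the measured TCP pose, the force and the opening at its end, in the units of the state.
- ctrl.read_state(): the state, without advancing time (a new reading comes with each control period).
- cams.get_image(name): name is "side" or "top"; returns a dict with "frame" (400x640x3 uint8, red, green, blue), "depth" (400x640 float32, mm along the optical axis (not along the pixel's ray), 0 where there is no reading), "intrinsics" (3x3 intrinsics, pixels), "cam_to_world" (4x4, takes a point from camera to world coordinates). Camera axes: x right, y down, z forward; pixel columns grow to the right and rows downward; lengths in mm; the calibration is good to about 2 mm. A picture is of the moment at which its call begins.
- ctrl.finish_job(): hands the job in, once; it reports no verdict.
Trained networks look in the newest picture that a camera, given by its name, has taken for a name from the list of things; names that differ only in an ending like _2 or _b are one class to them, and where a whole thing is asked for, a point or a joint stands for the part that bears it (a point fixed in the world has none). Each returns a list of dicts, best first, with "conf" (0 to 1); they miss things now and then, are a little off and sometimes report something else, mostly with a low value. They report only what shows in the picture. A call takes as long as a camera call.
- cams.regions_of(camera, name): "pixels" (400x640 bool, what is visible of it) and "pixel" ([column, row] in pixels, amid what is visible of it).
The state is a dict: "clock": time; "qpos": joint angles; "qd": joint speeds; "tau": joint torques, N m; "eef_pos": TCP position; "tool_rot": TCP orientation; "force": force on the tool from outside, world axes, zero at the start; "torque": the same for the moment, N m; "width": finger opening in mm.
Only numpy, scipy, OpenCV 4.12 (cv2) and the standard library are available. Lean on these libraries where they do the work, as an engineer would, in place of code of your own. Each camera call takes 0.05 s, during which the arm holds its last target.

### The job

The red till on the vendor's cart has no handle: a hidden catch plate lies sunk in the long grey panel on its top, somewhere along the panel's centre line. Feel along the panel with the closed fingertips until you find the catch, press it right down so that the cash drawer springs open, then take the hand away and leave the drawer open. Do not move or lift the cup, boxes, bottles, jar or tin standing about.

Things in the scene. Friction and masses are not known exactly. Their poses are not given: they have to be found in the camera images.
- till: red steel till fixed to the cart top: 200 mm deep (its x), 424 mm long (its y), 97 mm high; origin at the centre of its underside, its -x side (the drawer front, no handle) towards the robot. In its top is a window 90 mm (x) by 176 mm (y) through which a flat grey panel shows, 3 mm below the red top.
- panel_mid (a point): middle of the window, at the grey panel's surface, 94 mm above the cart top; axes as the till's. The sunken catch plate is a grey rectangle 48 mm (till x) by 44 mm (till y), in a hole 50 by 46 mm; its face lies 3 mm below the panel. Its centre is on the till's y axis through this point, anywhere from 60 mm to one side to 60 mm to the other (not told: find it by touch or sight). The panel around it is rigid.
- catch (a joint): how far the catch plate is pressed down, in m: 0 at rest, 0.006 fully down. A spring resists with 1.6 N at first and 4 N at full depth, and lifts the plate again on release; the drawer is freed at about 0.004.
- drawer (a joint): how far the cash drawer stands out of the till towards the robot side (till -x), in m: 0 shut and locked, 0.065 fully open. Its own spring drives it out within about a second of being freed. Its front is 410 mm wide and spans 8 to 68 mm above the cart top; it has no handle.
- tip_cup: open aluminium coin cup, 60 mm across and 45 mm high, standing on the till's left end; origin at the centre of its underside
- wafer_box: yellow box 60 x 35 x 30 mm lying on the till's right end; origin at the centre of its underside
- bar_box: blue box 100 x 32 x 22 mm lying on the till's right end; origin at the centre of its underside
- water_a: full water bottle, 64 mm across, 200 mm high, standing on the cart top; origin at the centre of its underside
- water_b: a second such water bottle
- sweet_jar: amber jar with red cap, 90 mm across, 130 mm high, standing on the cart top; origin at the centre of its underside
- tea_tin: green tin, 72 mm across, 90 mm high, standing on the cart top; origin at the centre of its underside

How it is judged:
By the outcome, as a careful person would: the job done as asked, in the order asked, and still so for the second after the job is handed in, with the robot touching nothing.
It also fails if it takes over 54 s, if anything falls off the work surface, if the arm or the gripper's body presses on something with over 40 N, if the wrist force passes 120 N, or if a joint passes its speed limit or range.

## Working session

There is one attempt and no reset: what is moved stays moved. The work goes in short steps, Python scripts to look and compute and a tool call to move; the robot and the scene stay as the last step left them, time stands still between calls to the robot, and variables do not carry over. Pictures are saved under pics/ and viewed, and the job is handed in when it is done.

Besides the shell and the picture viewer there is one more tool, called after "Emit:" by a JSON object that holds its "api" and its "payload". step_arm: Moves the arm, as the interface text tells. Its arguments: {"type":"object","properties":{"linear":{"type":"array"},"yaw":{"type":"array"},"gripper":{"type":"array"}},"required":["linear","yaw","gripper"]}

```bash
mkdir -p pics; python3 - <<'E'
from cell import ctrl,cams
import cv2,numpy as np,pickle
s=ctrl.read_state();print(s)
for n in("side","top"):
    im=cams.get_image(n);pickle.dump(im,open(n+'.pkl','wb'))
    cv2.imwrite(f'pics/{n}0.png',im["frame"][:,:,::-1])
    print(n,im["intrinsics"],im["cam_to_world"].round(3))
    for o in("till","catch","panel_mid","tip_cup"):
        try:
            for r in cams.regions_of(n,o)[:2]:
                m=r["pixels"];u,v=r["pixel"];print(o,round(r["conf"],2),u,v,m.sum(),im["depth"][int(v),int(u)])
        except Exception as e: print(o,e)
E
```

```text
{'clock': 0.0, 'qpos': array([ 1.13918321,  0.62933488,  0.03842519,  1.51836269, -0.02701236,
        0.99627601, -0.02000149]), 'qd': array([ 0.00126302,  0.00147037, -0.00026689, -0.00040803, -0.00134033,
       -0.00042212, -0.00096924]), 'tau': array([-5.59066175e-04, -5.63427043e+01,  1.22558691e+00, -1.93455309e+01,
        1.08634197e-02,  1.06079289e-02, -2.38655576e-05]), 'eef_pos': array([ 232.34781426, -606.44665861,  255.39771048]), 'tool_rot': array([ 3.14158908e+00,  1.86364253e-03, -1.20497775e+00]), 'force': array([-0.53344691, -0.14924134, -0.88416164]), 'torque': array([ 0.01741643, -0.01760088, -0.02346207]), 'width': 85.37095038261413}
side [[382.69933649   0.         315.14096788]
 [  0.         382.69933649 192.86246606]
 [  0.           0.           1.        ]] [[ 8.87000e-01 -3.33000e-01  3.20000e-01  2.68172e+02]
 [-4.62000e-01 -6.59000e-01  5.93000e-01 -5.64001e+02]
 [ 1.40000e-02 -6.74000e-01 -7.39000e-01  8.02247e+02]
 [ 0.00000e+00  0.00000e+00  0.00000e+00  1.00000e+00]]
till 0.77 283.4 200.5 9827 935.435
catch 0.54 291.9 186.4 213 975.1142
panel_mid 0.6 285.4 201.9 9294 935.776
tip_cup 0.89 236.2 147.1 512 1053.8661
top [[486.9422799    0.         322.85525167]
 [  0.         486.9422799  199.56733568]
 [  0.           0.           1.        ]] [[ 8.000000e-03 -9.900000e-01  1.370000e-01  3.666710e+02]
 [-1.000000e+00 -5.000000e-03  1.700000e-02 -1.431000e+01]
 [-1.600000e-02 -1.380000e-01 -9.900000e-01  1.424008e+03]
 [ 0.000000e+00  0.000000e+00  0.000000e+00  1.000000e+00]]
till 0.8 291.0 228.2 8164 1330.5485
catch 0.62 309.8 209.2 276 1335.8654
panel_mid 0.68 287.8 228.0 8558 1333.0415
panel_mid 0.63 311.4 206.1 283 1343.1959
tip_cup 0.6 172.6 162.1 795 1310.1835
tip_cup 0.57 238.9 235.0 419 1325.9386
```

```bash
python3 - <<'E'
import pickle,cv2,numpy as np
for n,(u0,v0,u1,v1) in(("side",(180,100,400,310)),("top",(150,120,450,320))):
    im=pickle.load(open(n+'.pkl','rb'))
    c=im["frame"][v0:v1,u0:u1,::-1]
    c=cv2.convertScaleAbs(c,alpha=1.3)
    k=2.6; cv2.imwrite(f'pics/{n}crop.png',cv2.resize(c,None,fx=k,fy=k,interpolation=cv2.INTER_CUBIC))
E
```

```text
(no output)
```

View pics/side0.png

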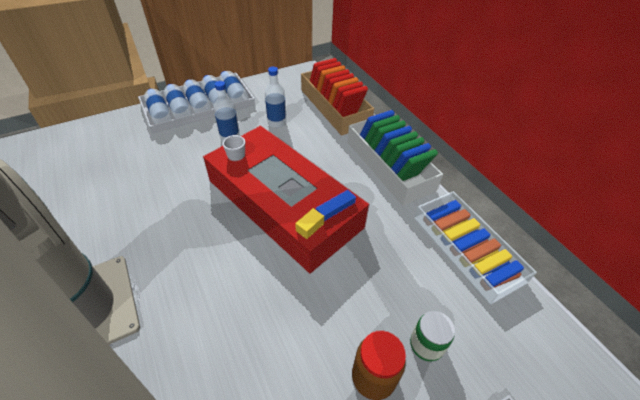

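View pics/top0.png

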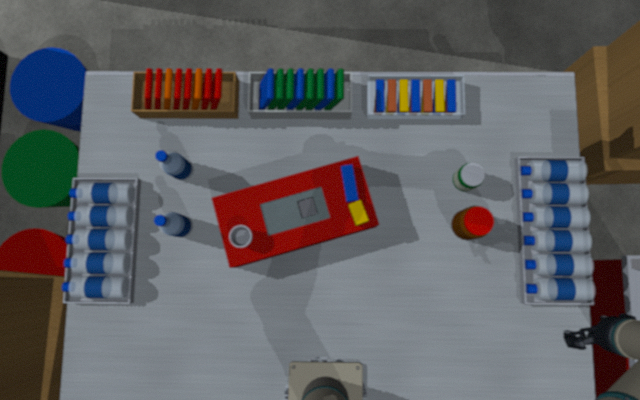

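```bash
ls pics
```

```text
side0.png
sidecrop.png
top0.png
topcrop.png
```

The side view shows the till at about (285,200), with a dark rectangle in the grey panel at (291,185). In the top view that rectangle is at (308,208). The cup is at the till's left end, (240,235), and the boxes are at its right end. Next I'll measure these.

```bash
cat > h.py <<'E'
import numpy as np,cv2
def ray(im,u,v,z):
    K=im["intrinsics"];T=im["cam_to_world"]
    uv=np.stack([np.ravel(u),np.ravel(v),np.ones(np.size(u))]).astype(float)
    d=T[:3,:3]@np.linalg.inv(K)@uv
    t=(z-T[2,3])/d[2]
    return (T[:3,3:4]+d*t).T
def cloud(im):
    d=im["depth"];v,u=np.mgrid[:400,:640];K=im["intrinsics"];T=im["cam_to_world"]
    P=np.stack([(u-K[0,2])/K[0,0]*d,(v-K[1,2])/K[1,1]*d,d],-1)
    return P@T[:3,:3].T+T[:3,3]
E
python3 - <<'E'
from h import *;import pickle
for n in("side","top"):
    im=pickle.load(open(n+'.pkl','rb'));C=cloud(im);f=im["frame"].astype(int)
    red=(f[...,0]>90)&(f[...,0]>2.2*f[...,1])&(f[...,0]>2.2*f[...,2])
    X,Y,Z=[C[...,i] for i in range(3)]
    m=(Z>88)&(Z<150)&(X>350)&(X<800)&(abs(Y)<330)&(im["depth"]>0)
    top=m&(Z<106)
    print(n,"top z med",np.median(Z[top&red]))
    # whole outline incl. objects: hull of red at z 97 
    v,u=np.nonzero(top&red);W=ray(im,u,v,97)[:,:2]
    r=cv2.minAreaRect(W.astype(np.float32));print(r)
    g=m&~red&(abs(f[...,0]-f[...,2])<25);
    box=cv2.boxPoints(r);
    grey=(abs(f[...,0]-f[...,2])<30)&(Z>80)&(Z<100)&m
    k,l,st,ce=cv2.connectedComponentsWithStats(cv2.erode(grey.astype(np.uint8),np.ones((2,2))))
    for i in range(1,k):
        if st[i,4]>300:
            v,u=np.nonzero(l==i);W=ray(im,u,v,94)[:,:2];print("grey",st[i],ce[i],cv2.minAreaRect(W.astype(np.float32)))
c={"side":(291.5,186),"top":(308.5,208.5)}
for n in c:
    im=pickle.load(open(n+'.pkl','rb'));print(n,ray(im,*c[n],91))
E
```

```text
side top z med 97.09589889242989
((517.644287109375, 82.2860107421875), (202.13455200195312, 427.43963623046875), 16.267032623291016)
grey [ 250  157   66   49 1459] [282.50582591 180.32008225] ((520.1336669921875, 85.58718872070312), (82.61475372314453, 167.81585693359375), 16.4514217376709)
top top z med 97.44049163627392
((519.4732666015625, 86.36972045898438), (199.1094512939453, 421.7003173828125), 16.47262954711914)
grey [ 262  188   67   47 1616] [294.34591584 211.42264851] ((518.9762573242188, 85.59712219238281), (85.17520141601562, 172.31126403808594), 16.558391571044922)
side [[533.65530142  55.0517948   91.        ]]
top [[526.63905081  48.15918216  91.        ]]
```

View pics/topcrop.png

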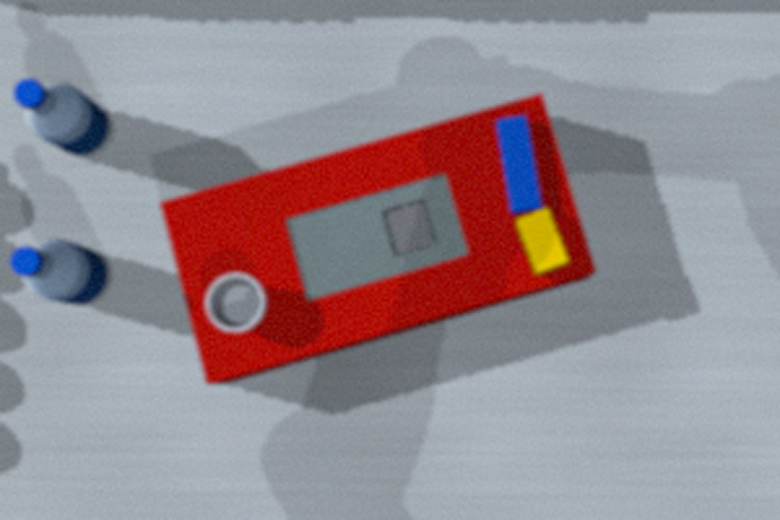

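View pics/sidecrop.png

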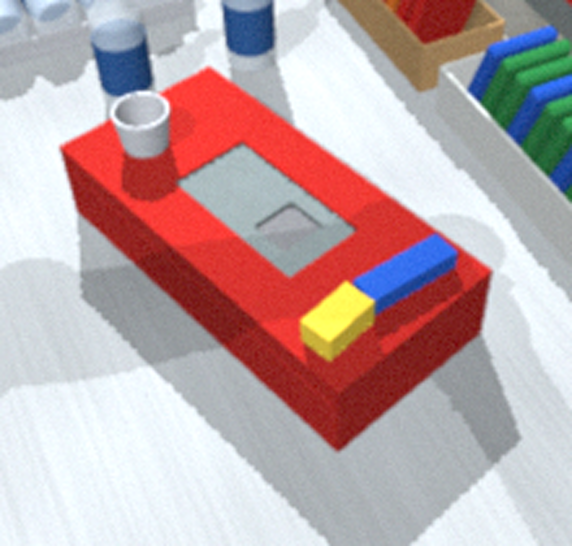

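```bash
cat >> h.py <<'E'
A=np.deg2rad(16.5);C0=np.array([519.2,86.0]);EX=np.array([np.cos(A),np.sin(A)]);EY=np.array([-np.sin(A),np.cos(A)])
def to(x,y,tipz,yaw=A):
    from cell import ctrl
    from scipy.spatial.transform import Rotation as R
    s=ctrl.read_state();r=R.from_euler('xyz',s["tool_rot"])
    p=np.r_[C0+x*EX+y*EY,tipz+25];d=r.inv().apply(p-s["eef_pos"])
    w=(yaw-s["tool_rot"][2]+np.pi)%(2*np.pi)-np.pi
    e=s["eef_pos"];t=e[:2]-C0
    print("clock %.2f move"%s["clock"],d.round(1),"yaw",round(-w,3),"| now till x,y,tip",(t@EX).round(1),(t@EY).round(1),(e[2]-25).round(1),"F",s["force"].round(2),"w",round(s["width"],1),"rot",s["tool_rot"].round(3))
E
python3 -c "
from h import *
to(0,15,200)"
```

```text
clock 0.50 move [-559.6 -516.7   31.3] yaw -1.493 | now till x,y,tip -471.7 -583.0 231.3 F [ 0.03 -0.57 -0.54] w 85.7 rot [-3.142  0.    -1.205]
```

Emit:
{"api": "step_arm", "payload": {"linear": [[-560,-517,10],[-560,-517,10],[-560,-517,10],[-560,-517,10],[-560,-517,10],[-560,-517,10],[-560,-517,10],[-560,-517,10]], "yaw": [0,0,0,0,0,0,0,0], "gripper": [-1,-1,-1,-1,-1,-1,-1,-1]}}

```text
clock: 1.17
eef_pos: [356.5, -295.7, 252.3]
tool_rot: [-3.141, -0.001, -1.205]
force: [1.0, -1.1, 0.0]
width: -0.0
```

```bash
python3 -c "
from h import *
to(0,15,200)"
```

```text
clock 1.17 move [-313.3 -289.4   27.2] yaw -1.493 | now till x,y,tip -264.4 -319.7 227.3 F [ 1.   -1.06  0.04] w -0.0 rot [-3.141e+00 -1.000e-03 -1.205e+00]
```

Emit:
{"api": "step_arm", "payload": {"linear": [[-313,-289,10],[-313,-289,10],[-313,-289,10],[-313,-289,10],[-313,-289,10],[-313,-289,10],[-313,-289,10],[-313,-289,10]], "yaw": [-1.49,-1.49,-1.49,-1.49,-1.49,-1.49,-1.49,-1.49], "gripper": [-1,-1,-1,-1,-1,-1,-1,-1]}}

```text
clock: 1.83
eef_pos: [480.2, 14.0, 244.5]
tool_rot: [-3.142, -0.001, -0.199]
force: [1.1, -0.4, -0.4]
width: -0.1
```

```bash
python3 -c "
from h import *
to(0,15,180)"
```

```text
clock 1.83 move [ 17.  -91.6  39.5] yaw -0.487 | now till x,y,tip -57.9 -58.0 219.5 F [ 1.13 -0.37 -0.37] w -0.1 rot [-3.142e+00 -1.000e-03 -1.990e-01]
```

Emit:
{"api": "step_arm", "payload": {"linear": [[17,-92,30],[17,-92,30],[17,-92,30],[17,-92,30],[17,-92,30],[17,-92,30],[17,-92,30],[17,-92,30]], "yaw": [-0.48,-0.48,-0.48,-0.48,-0.48,-0.48,-0.48,-0.48], "gripper": [-1,-1,-1,-1,-1,-1,-1,-1]}}

```text
clock: 2.5
eef_pos: [515.1, 97.6, 214.5]
tool_rot: [3.141, -0.0, 0.271]
force: [0.4, 0.0, 0.5]
width: 0.1
```

```bash
python3 -c "
from h import *
to(0,15,100)"
```

```text
clock 2.50 move [ 0.6 -2.8 89.5] yaw -0.017 | now till x,y,tip -0.7 12.3 189.5 F [0.38 0.01 0.52] w 0.1 rot [ 3.141 -0.     0.271]
```

Emit:
{"api": "step_arm", "payload": {"linear": [[0,-3,40],[0,-3,75],[0,-3,89],[0,-3,89],[0,-3,89],[0,-3,89]], "yaw": [-0.02,-0.02,-0.02,-0.02,-0.02,-0.02], "gripper": [-1,-1,-1,-1,-1,-1]}}

```text
clock: 3.0
eef_pos: [515.2, 101.6, 126.4]
tool_rot: [3.141, -0.002, 0.294]
force: [-0.1, -0.2, 0.2]
width: 0.1
```

```bash
python3 -c "
from h import *
from cell import cams
to(0,15,94)
im=cams.get_image('side');cv2.imwrite('pics/side1.png',cv2.resize(im['frame'][100:300,180:400,::-1],None,fx=3,fy=3,interpolation=cv2.INTER_CUBIC))"
```

```text
clock 3.00 move [-0.6  1.1  7.4] yaw 0.006 | now till x,y,tip 0.6 16.1 101.4 F [-0.06 -0.21  0.25] w 0.1 rot [ 3.141e+00 -2.000e-03  2.940e-01]
```

View pics/side1.png

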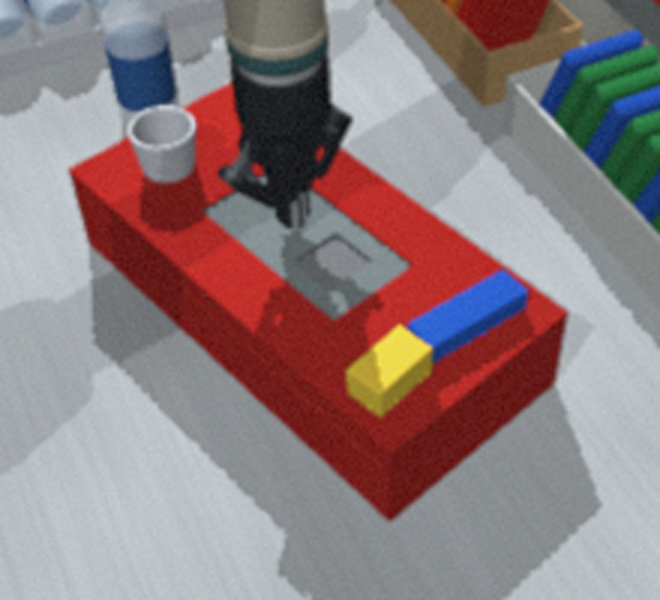

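The crop shows the closed fingertips at (295,220), just above the panel, with the catch hole beside them at (335,255). The cup and boxes are well clear. I'll feel down onto the panel first.

Emit:
{"api": "step_arm", "payload": {"linear": [[0,0,2],[0,0,4],[0,0,5],[0,0,5]], "yaw": [0,0,0,0], "gripper": [-1,-1,-1,-1]}}

```text
clock: 3.38
eef_pos: [514.2, 101.5, 120.3]
tool_rot: [3.141, -0.0, 0.295]
force: [0.1, -0.1, 0.5]
width: 0.0
```

Emit:
{"api": "step_arm", "payload": {"linear": [[0,0,1],[0,0,1],[0,0,1]], "yaw": [0,0,0], "gripper": [-1,-1,-1]}}

```text
clock: 3.63
eef_pos: [514.2, 101.6, 119.1]
tool_rot: [-3.142, -0.0, 0.295]
force: [-0.5, -0.1, 1.4]
width: -0.0
```

Emit:
{"api": "step_arm", "payload": {"linear": [[0,0,1],[0,0,1],[0,0,1]], "yaw": [0,0,0], "gripper": [-1,-1,-1]}}

```text
clock: 3.88
eef_pos: [514.3, 101.6, 119.1]
tool_rot: [3.141, -0.001, 0.295]
force: [-1.9, -0.6, 10.6]
width: 0.1
```

The panel is firm at TCP z 119.1, with the fingertips at 94.1 mm as expected. Next I'll lift slightly, move along the centre line to the seen plate, and feel there.

Emit:
{"api": "step_arm", "payload": {"linear": [[0,0,-4],[0,0,-6],[0,20,-6],[0,40,-6],[0,52,-6],[0,52,-6],[0,52,-6]], "yaw": [0,0,0,0,0,0,0], "gripper": [-1,-1,-1,-1,-1,-1,-1]}}

```text
clock: 4.47
eef_pos: [529.2, 51.6, 124.0]
tool_rot: [-3.141, 0.0, 0.293]
force: [-0.3, -0.1, 0.3]
width: -0.1
```

```bash
python3 -c "
from h import *
from cell import cams
to(0,-36,94)
im=cams.get_image('side');cv2.imwrite('pics/side2.png',cv2.resize(im['frame'][130:230,230:340,::-1],None,fx=6,fy=6,interpolation=cv2.INTER_CUBIC))"
```

```text
clock 4.47 move [0.2 0.1 5. ] yaw 0.005 | now till x,y,tip -0.2 -35.9 99.0 F [-0.3  -0.07  0.29] w -0.1 rot [-3.141  0.     0.293]
```

View pics/side2.png

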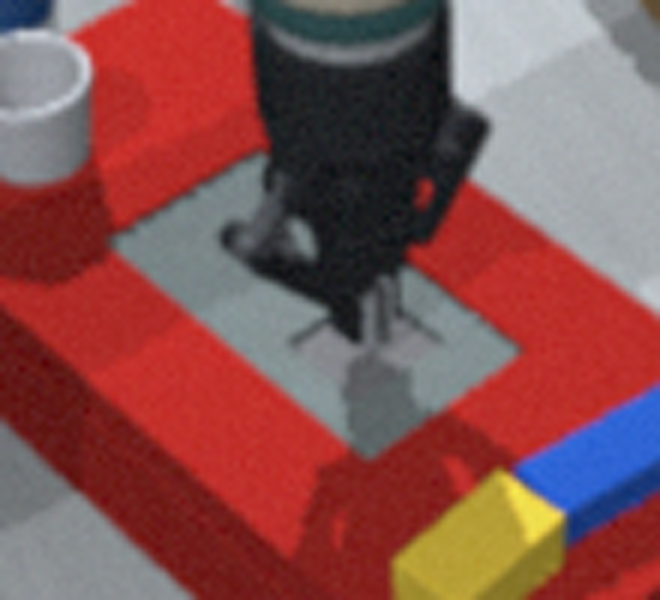

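The picture shows the fingertips at (375,340), over the plate, which still shows either side of them. Pressing down gently.

Emit:
{"api": "step_arm", "payload": {"linear": [[0,0,2],[0,0,4],[0,0,6],[0,0,6]], "yaw": [0,0,0,0], "gripper": [-1,-1,-1,-1]}}

```text
clock: 4.85
eef_pos: [528.8, 52.5, 117.7]
tool_rot: [-3.141, 0.001, 0.296]
force: [0.1, 0.1, 0.4]
width: -0.1
```

Emit:
{"api": "step_arm", "payload": {"linear": [[0,0,1],[0,0,2],[0,0,3],[0,0,3]], "yaw": [0,0,0,0], "gripper": [-1,-1,-1,-1]}}

```text
clock: 5.18
eef_pos: [529.3, 52.0, 115.1]
tool_rot: [-3.141, -0.0, 0.295]
force: [-0.0, 0.5, 0.6]
width: -0.1
```

Already 4 mm below the panel level, with only a light force, so the tips are in the catch hole. Pressing on.

Emit:
{"api": "step_arm", "payload": {"linear": [[0,0,1],[0,0,2],[0,0,3],[0,0,3]], "yaw": [0,0,0,0], "gripper": [-1,-1,-1,-1]}}

```text
clock: 5.52
eef_pos: [529.4, 52.0, 112.1]
tool_rot: [-3.141, -0.0, 0.295]
force: [-0.3, 0.7, 4.0]
width: -0.1
```

Emit:
{"api": "step_arm", "payload": {"linear": [[0,0,1],[0,0,2],[0,0,2],[0,0,2]], "yaw": [0,0,0,0], "gripper": [-1,-1,-1,-1]}}

```text
clock: 5.85
eef_pos: [529.4, 52.0, 110.2]
tool_rot: [-3.141, -0.0, 0.295]
force: [-0.9, 0.3, 4.7]
width: -0.2
```

Emit:
{"api": "step_arm", "payload": {"linear": [[0,0,1],[0,0,1],[0,0,1],[0,0,1]], "yaw": [0,0,0,0], "gripper": [-1,-1,-1,-1]}}

```text
clock: 6.18
eef_pos: [529.4, 52.0, 110.0]
tool_rot: [3.141, -0.001, 0.295]
force: [-3.4, 1.1, 10.6]
width: 0.1
```

```bash
python3 -c "
from h import *
from cell import cams
to(0,-36,94)
im=cams.get_image('side');cv2.imwrite('pics/side3.png',cv2.resize(im['frame'][100:300,180:400,::-1],None,fx=3,fy=3,interpolation=cv2.INTER_CUBIC))"
```

```text
clock 6.18 move [-0.2  0.5 -9. ] yaw 0.007 | now till x,y,tip 0.2 -35.5 85.0 F [-3.38  1.09 10.57] w 0.1 rot [ 3.141e+00 -1.000e-03  2.950e-01]
```

View pics/side3.png

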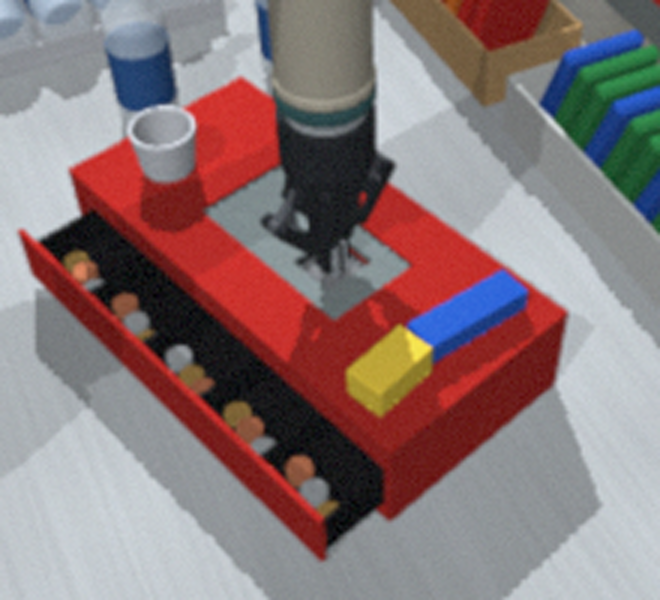

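The plate has bottomed out and the picture shows the drawer open along the till's front, from (20,235) to (325,555). Lifting straight up and away.

Emit:
{"api": "step_arm", "payload": {"linear": [[0,0,-6],[0,0,-20],[0,0,-50],[0,0,-90],[0,0,-130],[0,0,-140],[0,0,-140],[0,0,-140]], "yaw": [0,0,0,0,0,0,0,0], "gripper": [-1,-1,-1,-1,-1,-1,-1,-1]}}

```text
clock: 6.9
eef_pos: [529.2, 51.1, 249.1]
tool_rot: [3.141, -0.0, 0.294]
force: [-0.6, 0.6, -0.0]
width: -0.1
```

Emit:
{"api": "step_arm", "payload": {"linear": [[0,20,0],[0,60,0],[0,100,0],[0,140,0],[0,180,0],[0,200,0],[0,200,0],[0,200,0]], "yaw": [0,0,0,0,0,0,0,0], "gripper": [-1,-1,-1,-1,-1,-1,-1,-1]}}

```text
clock: 7.57
eef_pos: [586.1, -141.1, 246.3]
tool_rot: [-3.14, 0.004, 0.292]
force: [0.2, 0.2, -0.4]
width: -0.3
```

```bash
python3 -c "
from h import *
from cell import cams
import pickle
to(0,-36,94)
im=cams.get_image('side');cv2.imwrite('pics/side4.png',im['frame'][:,:,::-1])
o=pickle.load(open('side.pkl','rb'))
for k in (im,): 
  C=cloud(k);P=C[...,:2]-C0;x=P@EX;y=P@EY
  m=(abs(y)<150)&(C[...,2]>55)&(C[...,2]<75)&(x<-105)&(x>-220);print('drawer front min x',np.percentile(x[m],[2,10]),m.sum())
"
```

```text
clock 7.57 move [   1.7 -200.5  127.8] yaw 0.004 | now till x,y,tip -0.4 -236.8 221.3 F [ 0.19  0.2  -0.45] w -0.3 rot [-3.14   0.004  0.292]
drawer front min x [-164.50290296 -164.11166074] 419
```

View pics/side4.png

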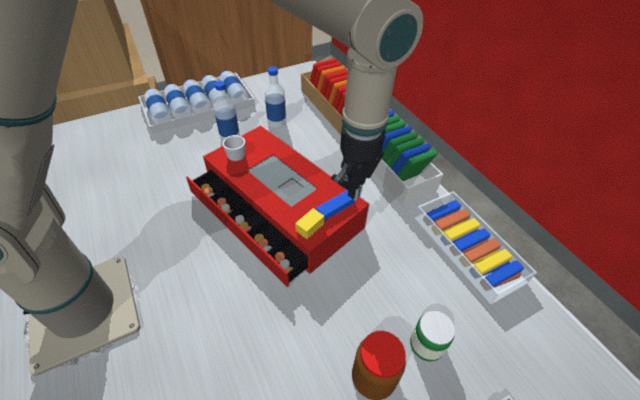

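The drawer front is at till x = -165 mm, which is the full 65 mm open. The cup, boxes, bottles, jar and tin look unmoved, and the hand is clear. I'll let the arm settle, then hand in.

Emit:
{"api": "step_arm", "payload": {"linear": [[0,0,0],[0,0,0],[0,0,0],[0,0,0]], "yaw": [0,0,0,0], "gripper": [-1,-1,-1,-1]}}

```text
clock: 7.95
eef_pos: [587.4, -138.5, 249.2]
tool_rot: [-3.142, -0.0, 0.297]
force: [-0.1, 0.6, 0.3]
width: -0.1
```

```bash
python3 -c "
from cell import ctrl
print(ctrl.finish_job())"
```

```text
the job is handed in; nothing more can be done
None
```

The till's drawer is open and was left open, and I handed the job in at about 8 s.

- **Finding the catch:** I located the plate in the camera images at about 36 mm to the right of the panel's middle. I felt the rigid panel once, at 94.1 mm, then lowered the closed fingertips into the hole at the plate. I went straight there by sight rather than sliding along the whole panel.
- **Pressing it:** The plate resisted with about 4–5 N and stopped at a tip height of 85.0 mm, which is fully down. The largest force I read was about 11 N.
- **Last checks:** The final side image shows the drawer about 65 mm out, its full travel. By eye the cup, boxes, bottles, jar and tin had not moved. The hand was clear, with no more than sensor-noise force on it. No check failed; the two cameras disagreed by about 7–10 mm on the plate's position, and the touch confirmed the spot I used.

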